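Let a seal-carving clamp off its ratchet

ROBOT

A 6-joint arm with a two-finger parallel gripper is mounted at the origin on the work surface. World frame = base frame: x ahead of the robot, y to its left, z up, the work surface at z = 0. Lengths are in m, angles in rad, forces in N, time in s.
With the tool pointing down it reaches from about 0.375 to 0.9 m from the base axis. Payload 3.1 kg.
Tool frame: the origin (TCP) lies midway between the tips of the shut fingers; the grasp point (between the pads) lies 19 mm behind it (pinch_z is the distance from the TCP to the grasp point, in m); y points along the fingers, z is the direction in which the jaws open and shut, and the axes are right-handed (so a half turn about y gives the same grasp; the last joint's range is limited). The gripper opens to 87 mm and grips with 3 to 60 N. Pads are 19 mm wide; open, the fingers measure 117 mm over their backs; the gripper's body (75 mm by 190 mm) begins 51 mm behind the grasp point.
Start: joints at [-1.431, 0.527, 1.433, -0, 1.181, -0.178], TCP at [0.195, -0.594, 0.223] pointing down, gripper open.
Joint ranges: [-3.08, 3.08], [-0.75, 2.2], [0.22, 2.44], [-1.43, 4.57], [0, 2.65], [-2.85, 2.85]. Speed limits (rad/s): [2.79, 2.79, 3.14, 3.14, 3.14, 3.14].

INTERFACE

Orientations are given as a unit quaternion [x, y, z, w].
In Python, from rig import * gives the robot as it stands.
- The arm moves only by the tool drive_tool, never from a script. Its argument "plan" is a list of rows, each a list of 7 numbers: the shift along the tool's x, y, z in mm, then the turn, a rotation vector about the tool's x, y, z in degrees, then the finger opening in mm, from 0 to 87. A call has 1 to 10 rows; each row is the pose to reach, as a shift and turn from the pose commanded when the call began, along the tool's axes at that moment; what a row does not reach only later rows make up. A row lasts 1/10 s, in which the tool goes at most 50 mm and 8.59 degrees, less where a joint would pass 70% of its speed; a pose out of reach is approached as far as the arm can. A call with a gripper value outside its range is refused whole. The fingers move at their own pace and stop on an object; "newtons" is the grip in N (left out, the last holds). Time passes only in rows, so rows that repeat a pose let the fingers close. It gives the time, the measured TCP pose, the force and the opening at its end, in the units of the state.
- get_obs(): the state, without advancing time (a new reading comes with each control period).
- camera(name): name is "side" or "top"; returns the picture (480x640x3 uint8, blue, green, red); there is no depth.
- get_calibration(name): a dict with "fx", "fy", "cx", "cy" (pixels), "D" ([k1, k2, p1, p2, k3] as OpenCV has them; the pictures are not rectified), "origin" and "rotation" of the camera in the world. Camera axes: x right, y down, z forward; pixel columns grow to the right and rows downward; lengths in m; the calibration is good to about 2 mm. A picture is of the moment at which its call begins. get_calibration takes no time and is no camera call.
- hand_in(): hands the job in, once; it reports no verdict.
Trained networks look in the newest picture that a camera, given by its name, has taken for a name from the list of things; names that differ only in an ending like _2 or _b are one class to them, and where a whole thing is asked for, a point or a joint stands for the part that bears it (a point fixed in the world has none). Each returns a list of dicts, best first, with "conf" (0 to 1); they miss things now and then, are a little off and sometimes report something else, mostly with a low value. They report only what shows in the picture. A call takes as long as a camera call. They do not tell look-alikes from the thing itself.
- spot_in(camera, target): "location" ([column, row] in pixels, amid what is visible of it).
- mark_of(camera, target): "location" ([column, row] in pixels: a listed point, or the origin of a listed thing).
The state is a dict: "time": time; "q": joint angles; "joint_velocities": joint speeds; "joint_torque": joint torques, N m; "position": TCP position; "tool_rot": TCP orientation; "ft_force": force on the tool from outside, world axes, zero at the start; "moment": the same for the moment, N m; "grip_width": finger opening in m.
Only numpy, scipy, OpenCV 4.12 (cv2) and the standard library are available. Lean on these libraries where they do the work, as an engineer would, in place of code of your own. Each camera call takes 0.05 s, during which the arm holds its last target. There are 200 camera calls.

TASK

Let the clamp off so that the carved seal stone stands free: press down the thumb pad of the pawl until its nose is lifted well clear of the ratchet teeth and stays up, then wind the crank backward (clockwise seen from above) until you feel the moving jaw come up snug against its wooden stop, and stop there. Never force the wheel against the pawl, press gently on the pawl and do not jam the jaw hard into the stop; leave the stone standing untouched, leave the bottles and the offcut alone, and let go at the end with the pawl still lifted.

Things in the scene. Friction and masses are not known exactly. Their poses are not given: they have to be found in the camera images.
- clamp: The wooden bench clamp, fixed to the table: a board 150 (x) by 410 (y) by 30 mm high. Origin on the table under the wheel's upright axis; the board reaches from y = -260 to +150 mm, x = +-75 mm. The jaws are towards -y, the pawl towards +y. From the -y end: fixed jaw (top 70 mm above the table), stone, moving jaw (100 wide, 35 thick, top 71 mm), stop, wheel, pawl. Positions below are in this frame.
- wheel_axis (a point): Point on the wheel's upright axis, 115 mm above the table (at the height of the knob's centre). The wheel is a steel disc, 100 mm across, its top 60 mm above the table, with 14 saw teeth 8 mm high on its upper face near the rim. A crank arm (top 92 mm above the table, clear above the teeth and the pawl) carries the knob; the hub, 24 mm across, stands up to 108 mm.
- wheel (a joint): Turn of the ratchet wheel in rad, 0 at the start, growing as it turns backward (clockwise from above). The engaged pawl blocks it after 0.02 rad; forward it cannot turn. Turning takes about 3 N at the knob; it stays where left. It draws the jaw 12 mm per rad and meets the stop after 0.8 to 1.5 rad; 6 to 10 N at the knob in all then makes the jaw snug, more than about 15 N jams it.
- knob_centre (a point): Centre of the round upright wooden crank knob, 24 mm across and 42 mm high, from 91 to 133 mm above the table. It sits 65 mm from the wheel's axis and moves with the crank; at the start it lies towards -x and -y of the axis (250 deg from +x, counterclockwise), and turning backward carries it round the -x side towards +y. It does not spin on the crank, but it turns easily between gripper pads.
- pawl (a joint): Lift of the pawl in rad: 0 with the nose down in the teeth, its nose clears the teeth from about 0.20, and 0.45 is the end of its travel (a hard stop). Its pivot is stiff and it stays where it is put.
- pawl_pad (a point): Middle of the upper face of the pawl's thumb pad, a dark steel plate 26 by 28 mm at the clamp's +y end, 91 mm above the table with the pawl down, free below. The pawl's level pivot (along x) lies 52 mm nearer the wheel, 78 mm above the table. Pressing the pad down (3 to 4 N) lifts the nose; it sinks 12 mm to 0.22 rad, 23 mm to its end, where it must not be pressed over 25 N.
- jaw_back (a point): Middle of the top edge of the back (+y) face of the moving jaw, 71 mm above the table. The jaw slides to +y as the wheel is turned backward.
- stop_face (a point): Middle of the top edge of the face, looking at the jaw, of the wooden stop (90 wide, 25 thick, top 66 mm above the table; hard, it gives way by well under 1 mm). It is clamped firmly at a place that differs each time, 10 to 18 mm from the jaw's back at the start. The jaw's back meets this face when both have the same y in the clamp's frame.
- stone_centre (a point): Centre of the loose stone seal, an upright marble block 30 by 30 by 55 mm, standing between the two jaws on the clamp's board. To be left standing.
- ink: Bystander: black bottle 44 mm across, 110 mm high with a grey cap; origin at its foot.
- glue: Bystander: black bottle 52 mm across, 100 mm high with a red cap; origin at its foot.
- offcut: Bystander: wooden offcut 50 by 100 by 25 mm lying flat; origin at its underside.
There are look-alikes about, which are no part of the job. Of the things that look like the part that bears stone_centre, the smallest one is meant.

How it is judged:
On the way, in this order (a step that is already met when the one before it is completed fails the run):
1. the pawl is lifted clear (at least 0.22 rad) before the wheel has been turned (value of joint pawl above 0.22 rad and value of joint wheel below 0.06 rad), for 0.2 s.
2. the jaw has come up snug: it presses on the stop with at least 6 N, the pawl lifted (contact force between jaw and stop above 6 N and value of joint pawl above 0.22 rad), for 0.1 s.
At the end, for the whole second after the job is handed in: The pawl is lifted at least 0.22 rad, the moving jaw's back is within 1.5 mm of the stop's face, the wheel is at rest and the stone stands upright (within 0.15 rad), at rest (value of joint pawl above 0.22 rad and y of jaw_back in the frame of stop_face above -0.0015 m and velocity of joint wheel between -0.05 and 0.05 rad/s and angle between stone_centre's own z axis and vertical below 0.15 rad and linear speed of stone below 0.02 m/s); the robot touches nothing.
It fails at once if the wheel is forced against the pawl (more than 15 N between them) (contact force between wheel and pawl above 15 N).
It fails at once if the pawl is pressed with more than 25 N (contact force between the fingers and pawl above 25 N).
It fails at once if the jaw is jammed into the stop (more than 80 N, about 17 N at the knob) (contact force between jaw and stop above 80 N).
It fails at once if the stone is shifted by more than 15 mm or the robot pushes it (distance of stone_centre from where it was at the start of the episode above 0.015 m or contact force between the arm and stone above 3 N).
It fails at once if a bottle or the offcut is moved by more than 20 mm (distance of any of ink, glue, offcut from where it was at the start of the episode above 0.02 m).
It also fails if it takes over 67 s, if anything falls off the work surface, if the arm or the gripper's body presses on something with over 40 N, if the wrist force passes 120 N, or if a joint passes its speed limit or range.

## Working session

There is one attempt and no reset: what is moved stays moved. The work goes in short steps, Python scripts to look and compute and a tool call to move; the robot and the scene stay as the last step left them, time stands still between calls to the robot, and variables do not carry over. Pictures are saved under pics/ and viewed, about 8 in all and at most 12, crops included, and the job is handed in when it is done.

Besides the shell and the picture viewer there is one more tool, called after "Call:" by a JSON object that holds its "name" and its "arguments", one argument or row to a line. drive_tool: Moves the arm, as the interface text tells. Its arguments: {"type":"object","properties":{"plan":{"type":"array","items":{"type":"array","items":{"type":"number"}}},"newtons":{"type":"number"}},"required":["plan"]}

```bash
mkdir -p pics; ls; python3 - <<'E'
from rig import *
import cv2
o=get_obs(); print({k:(o[k]) for k in o})
for c in ("side","top"):
    im=camera(c); cv2.imwrite(f"pics/{c}0.png",im); print(c,get_calibration(c))
    for t in ["clamp","wheel_axis","knob_centre","pawl_pad","jaw_back","stop_face","stone_centre","ink","glue","offcut"]:
        print(c,t,[(round(d["conf"],2),[round(float(v),1) for v in d["location"]]) for d in mark_of(c,t)][:4])
E
```

```text
pics
{'time': 0.0, 'q': array([-1.43150996e+00,  5.28464302e-01,  1.43391049e+00, -1.44926053e-05,
        1.18140673e+00, -1.78468411e-01]), 'joint_velocities': array([-9.22220946e-04,  1.47507885e-03, -8.60420838e-04,  1.15587285e-03,
       -4.60120324e-05,  1.68312448e-04]), 'joint_torque': array([-7.44853514e-04, -4.40044534e+01, -1.76598448e+01,  6.32855971e-02,
        5.84554696e-02, -1.44779478e-04]), 'position': array([ 0.19520967, -0.5929512 ,  0.22157019]), 'tool_rot': array([-0.11186268,  0.69897423, -0.69742658,  0.11188353]), 'ft_force': array([ 0.55425262, -0.19068228, -0.01263269]), 'moment': array([-0.01802371,  0.01167506,  0.07383441]), 'grip_width': 0.087496172797873}
side {'fx': 468.328521871627, 'fy': 468.328521871627, 'cx': 322.29604552786526, 'cy': 233.32795990003527, 'D': array([-0.07048244,  0.        ,  0.        ,  0.        ,  0.        ]), 'origin': array([0.30388512, 0.62559796, 0.82590485]), 'rotation': array([-0.19533341,  0.9031728 , -0.37194304,  0.08821634])}
side clamp [(0.66, [331.5, 265.6])]
side wheel_axis [(0.57, [331.9, 234.2])]
side knob_ce
[... 450 characters left out ...]
, 'cy': 232.67015453046164, 'D': array([-0.1384559,  0.       ,  0.       ,  0.       ,  0.       ]), 'origin': array([0.54689265, 0.00395712, 0.94213005]), 'rotation': array([-0.70602084,  0.70610654, -0.03857296,  0.03821329])}
top clamp [(0.58, [337.3, 261.6])]
top wheel_axis [(0.64, [337.9, 257.5]), (0.61, [376.5, 268.3])]
top knob_centre [(0.71, [376.8, 267.1])]
top pawl_pad [(0.96, [260.8, 262.5]), (0.72, [376.4, 269.6])]
top jaw_back [(0.72, [424.5, 252.8])]
top stop_face [(0.85, [410.9, 253.5])]
top stone_centre [(0.85, [513.5, 224.6]), (0.84, [438.2, 343.8]), (0.71, [450.0, 246.6])]
top ink [(0.55, [255.0, 188.6])]
top glue [(0.7, [417.5, 182.2])]
top offcut [(0.79, [328.6, 186.1])]
```

```bash
cat > h.py <<'E'
import numpy as np, cv2
from rig import *
from scipy.spatial.transform import Rotation as R
def ray(c,p):
    k=get_calibration(c); K=np.array([[k["fx"],0,k["cx"]],[0,k["fy"],k["cy"]],[0,0,1]])
    u=cv2.undistortPoints(np.array([[p]],float),K,k["D"])[0,0]
    return k["origin"],R.from_quat(k["rotation"]).apply([u[0],u[1],1])
def at(c,p,z):
    o,d=ray(c,p); return o+d*(z-o[2])/d[2]
def proj(c,P):
    k=get_calibration(c); K=np.array([[k["fx"],0,k["cx"]],[0,k["fy"],k["cy"]],[0,0,1]])
    q=R.from_quat(k["rotation"]).inv().apply(np.atleast_2d(P)-k["origin"])
    return cv2.projectPoints(q,np.zeros(3),np.zeros(3),K,k["D"])[0][:,0]
E
python3 - <<'E'
from h import *
np.set_printoptions(precision=4,suppress=True)
L=dict(wheel_axis=(.115,[331.9,234.2],[337.9,257.5]),knob=(.115,[345.5,218.1],[376.8,267.1]),pad=(.091,[307.8,286.1],[260.8,262.5]),jaw=(.071,[351.8,203.9],[424.5,252.8]),stop=(.066,[347.9,210.2],[410.9,253.5]),clamp=(0,[331.5,265.6],[337.3,261.6]),stone=(.0575,[354.4,198.7],[450,246.6]),
ink=(0,[244.9,300.2],[255,188.6]),glue=(0,[300.3,210.9],[417.5,182.2]),off=(0,[274,254.5],[328.6,186.1]))
for n,(z,s,t) in L.items(): print(n,at("side",s,z),at("top",t,z))
a=cv2.imread("pics/side0.png")[130:370,170:490]; b=cv2.imread("pics/top0.png")[130:370,220:540]
cv2.imwrite("pics/a.png",cv2.resize(a,(800,600),interpolation=3));cv2.imwrite("pics/b.png",cv2.resize(b,(800,600),interpolation=3))
E
```

```text
wheel_axis [ 0.59   -0.0206  0.115 ] [ 0.5958 -0.0196  0.115 ]
knob [ 0.5829 -0.0788  0.115 ] [ 0.5798 -0.084   0.115 ]
pad [0.5844 0.1106 0.091 ] [0.5886 0.1112 0.091 ]
jaw [ 0.6056 -0.175   0.071 ] [ 0.6064 -0.1731  0.071 ]
stop [ 0.6075 -0.1553  0.066 ] [ 0.6055 -0.1498  0.066 ]
clamp [ 0.5953 -0.0304  0.    ] [ 0.5948 -0.0218  0.    ]
stone [ 0.6125 -0.2101  0.0575] [ 0.6183 -0.2223  0.0575]
ink [ 0.7279  0.1389 -0.    ] [0.7348 0.1358 0.    ]
glue [ 0.7468 -0.1702 -0.    ] [ 0.7476 -0.1771  0.    ]
off [ 0.735  -0.0064  0.    ] [ 0.7395 -0.0055  0.    ]
```

View pics/a.png

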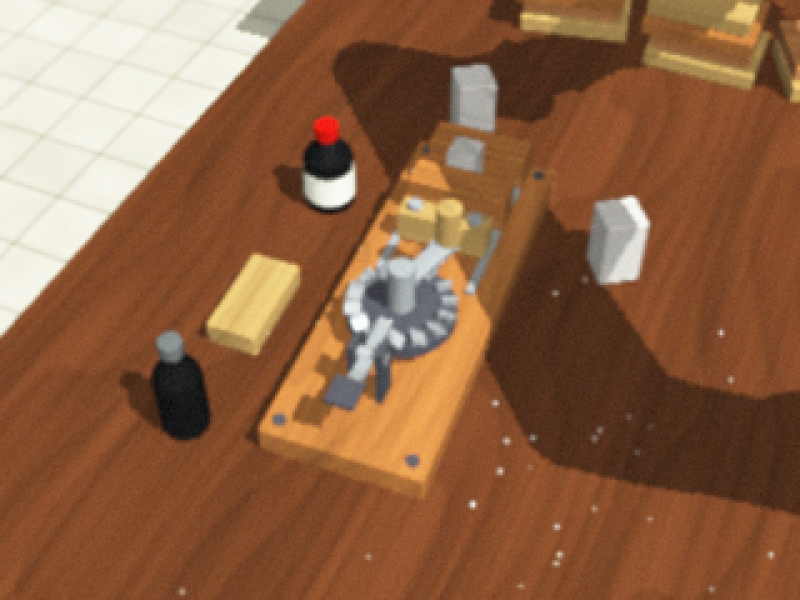

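View pics/b.png

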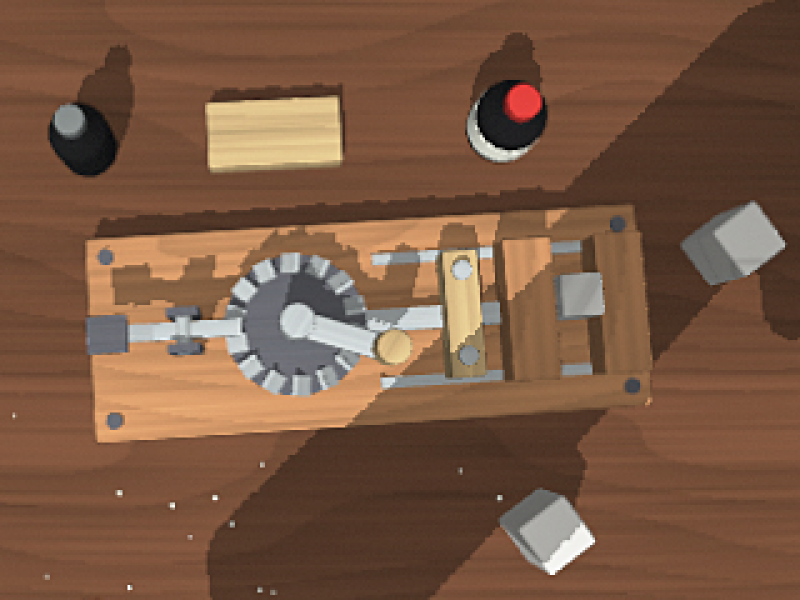

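Both views agree: clamp with its +y end to the left in the top view (yaw about +4°). The knob is at top-crop (393,346), the pad at (107,335), and the stone between the jaws at (580,295). Two look-alike stones stand off the clamp.

```bash
python3 - <<'E'
from h import *
np.set_printoptions(precision=4,suppress=True)
t=lambda p:(220+p[0]/2.5,130+p[1]/2.5)
s=lambda p:(170+p[0]/2.5,130+p[1]/2.5)
for n,p,z in [("hub",(298,320),.108),("knob",(393,346),.133),("pad",(107,335),.091),("bl",(97,441),.03),("tl",(87,240),.03),("tr",(633,206),.03),("br",(650,403),.03)]: print(n,at("top",t(p),z))
for n,p,z in [("hub",(403,267),.108),("knob",(450,205),.133),("pad",(344,391),.091)]: print("side",n,at("side",s(p),z))
print(R.from_quat(get_obs()["tool_rot"]).as_matrix())
E
```

```text
hub [ 0.5953 -0.022   0.108 ]
knob [ 0.577  -0.0827  0.133 ]
pad [0.586  0.1077 0.091 ]
bl [0.5117 0.1217 0.03  ]
tl [0.6588 0.1308 0.03  ]
tr [ 0.6844 -0.2753  0.03  ]
br [ 0.538  -0.2839  0.03  ]
side hub [ 0.591  -0.0191  0.108 ]
side knob [ 0.5743 -0.0829  0.133 ]
side pad [0.5844 0.1115 0.091 ]
[[-0.9499  0.      0.3124]
 [-0.3124  0.     -0.9499]
 [-0.     -1.     -0.    ]]
```

Call:
{"name": "drive_tool", "arguments": {
  "plan": [
    [-40, 0, -35, 0, -5, 0, 0],
    [-75, 0, -70, 0, -11, 0, 0],
    [-110, 0, -105, 0, -17, 0, 0],
    [-147, 0, -136, 0, -23, 0, 0],
    [-184, 0, -170, 0, -29, 0, 0],
    [-221, 0, -204, 0, -35, 0, 0],
    [-258, 0, -238, 0, -41, 0, 0],
    [-295, 0, -273, 0, -47, 0, 0],
    [-332, 0, -307, 0, -53, 0, 0],
    [-369, 0, -341, 0, -55, 0, 0]
  ],
  "newtons": 10
}}

```text
time: 2.1
position: [0.4389, -0.155, 0.2229]
tool_rot: [0.422, -0.567, 0.568, -0.422]
ft_force: [0.0, 0.3, -0.9]
grip_width: 0.0151
```

Call:
{"name": "drive_tool", "arguments": {
  "plan": [
    [-42, 0, 9, 0, 0, 0, 0],
    [-84, 0, 18, 0, 0, 0, 0],
    [-126, 0, 27, 0, 0, 0, 0],
    [-168, 0, 36, 0, 0, 0, 0],
    [-210, 15, 45, 0, 0, 0, 0],
    [-252, 45, 55, 0, 0, 0, 0],
    [-295, 80, 64, 0, 0, 0, 0],
    [-295, 110, 64, 0, 0, 0, 0],
    [-295, 110, 64, 0, 0, 0, 0],
    [-295, 110, 64, 0, 0, 0, 0]
  ]
}}

```text
time: 3.1
position: [0.5839, 0.1071, 0.1123]
tool_rot: [-0.422, 0.568, -0.567, 0.421]
ft_force: [0.9, 0.0, 0.5]
grip_width: 0.0005
```

```bash
python3 - <<'E'
from h import *
o=get_obs(); print(o["position"],o["ft_force"],o["q"],o["grip_width"],o["time"])
a=camera("side")[210:330,240:400]; b=camera("top")[200:320,190:350]
cv2.imwrite("pics/c.png",np.hstack([cv2.resize(v,(400,300),interpolation=3) for v in (a,b)]))
E
```

```text
[0.58393881 0.10707736 0.11234279] [0.91200187 0.00754184 0.46502548] [-6.57620238e-03  6.29610996e-01  1.60686457e+00 -3.52744314e-04
  9.07126815e-01  2.86326133e-01] 0.0005176916671754102 3.1
```

View pics/c.png

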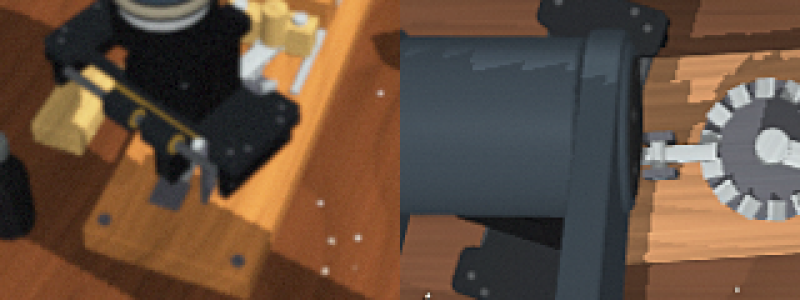

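The fingertips hover just over the pad (left half, around (185,185)), with the pad's outer edge at (165,195). Next I move slightly outward and press down in small steps.

Call:
{"name": "drive_tool", "arguments": {
  "plan": [
    [-3, 8, 2, 0, 0, 0, 0],
    [-3, 14, 2, 0, 0, 0, 0],
    [-3, 17, 2, 0, 0, 0, 0],
    [-3, 20, 2, 0, 0, 0, 0],
    [-3, 22, 2, 0, 0, 0, 0],
    [-3, 24, 2, 0, 0, 0, 0],
    [-3, 24, 2, 0, 0, 0, 0]
  ]
}}

```text
time: 3.9
position: [0.5872, 0.1099, 0.0886]
tool_rot: [-0.422, 0.568, -0.567, 0.422]
ft_force: [-1.6, 0.7, 2.5]
grip_width: 0.0007
```

Call:
{"name": "drive_tool", "arguments": {
  "plan": [
    [0, 2, 0, 0, 0, 0, 0],
    [0, 4, 0, 0, 0, 0, 0],
    [0, 6, 0, 0, 0, 0, 0],
    [0, 7, 0, 0, 0, 0, 0],
    [0, 8, 0, 0, 0, 0, 0],
    [0, 9, 0, 0, 0, 0, 0],
    [0, 10, 0, 0, 0, 0, 0],
    [0, 10, 0, 0, 0, 0, 0]
  ]
}}

```text
time: 4.7
position: [0.5875, 0.1095, 0.0784]
tool_rot: [0.422, -0.568, 0.568, -0.422]
ft_force: [-0.4, 2.5, 2.0]
grip_width: 0.0004
```

Call:
{"name": "drive_tool", "arguments": {
  "plan": [
    [0, 1, 0, 0, 0, 0, 0],
    [0, 2, 0, 0, 0, 0, 0],
    [0, 3, 0, 0, 0, 0, 0],
    [0, 4, 0, 0, 0, 0, 0],
    [0, 5, 0, 0, 0, 0, 0],
    [0, 6, 0, 0, 0, 0, 0],
    [0, 6, 0, 0, 0, 0, 0]
  ]
}}

```text
time: 5.4
position: [0.5875, 0.1093, 0.0726]
tool_rot: [0.422, -0.567, 0.568, -0.422]
ft_force: [0.3, 1.6, 4.0]
grip_width: 0.0003
```

Call:
{"name": "drive_tool", "arguments": {
  "plan": [
    [0, -15, 0, 0, 0, 0, 0],
    [0, -50, 0, 0, 0, 0, 0],
    [0, -95, 0, 0, 0, 0, 20],
    [40, -95, 10, 0, 0, 0, 50],
    [85, -95, 20, 0, 0, 0, 60],
    [130, -95, 31, 0, 0, 0, 60],
    [175, -95, 42, 0, 0, 0, 60],
    [187, -95, 44, 0, 0, 0, 60],
    [187, -95, 44, 0, 0, 0, 60]
  ]
}}

```text
time: 6.3
position: [0.5746, -0.0845, 0.1669]
tool_rot: [-0.421, 0.569, -0.568, 0.42]
ft_force: [0.3, 0.1, -0.1]
grip_width: 0.0485
```

```bash
python3 - <<'E'
from h import *
o=get_obs(); print(o["position"],o["ft_force"],o["q"],o["grip_width"],o["time"])
a=camera("side")[180:330,240:440]; b=camera("top")[180:330,240:440]
cv2.imwrite("pics/d.png",np.hstack([cv2.resize(v,(400,300),interpolation=3) for v in (a,b)]))
print(mark_of("side","pawl_pad"),mark_of("top","pawl_pad"),mark_of("side","knob_centre"))
E
```

```text
[ 0.57464251 -0.08452121  0.16687721] [ 0.32506495  0.12816212 -0.10130706] [-3.37955917e-01  5.38452837e-01  1.59946330e+00 -8.22553835e-04
  1.00516614e+00 -4.05872748e-02] 0.04846238071493533 6.3
[] [{'location': [261.5, 265.1], 'conf': 0.76}] [{'location': [348.4, 218.2], 'conf': 0.65}, {'location': [308.1, 292.5], 'conf': 0.5}]
```

View pics/d.png

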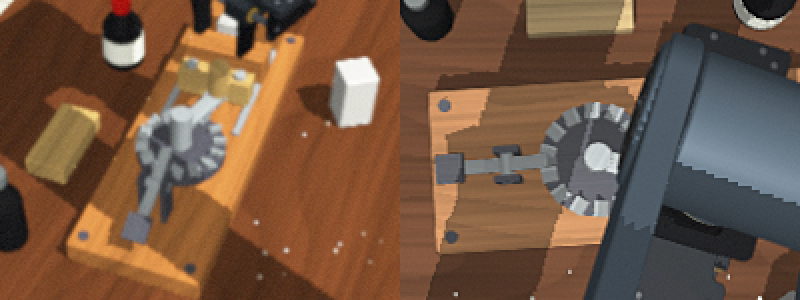

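The side view shows the pawl arm tilted and the pad sunk: about (308,294) now, against (308,286) before. The nose is therefore lifted. I lower the open fingers over the knob and grip it.

Call:
{"name": "drive_tool", "arguments": {
  "plan": [
    [0, 20, 0, 0, 0, 0, 60],
    [0, 45, 0, 0, 0, 0, 60],
    [0, 64, 0, 0, 0, 0, 60],
    [0, 64, 0, 0, 0, 0, 40],
    [0, 64, 0, 0, 0, 0, 30],
    [0, 64, 0, 0, 0, 0, 30],
    [0, 64, 0, 0, 0, 0, 30]
  ],
  "newtons": 10
}}

```text
time: 7.25
position: [0.5763, -0.0822, 0.1048]
tool_rot: [0.421, -0.567, 0.568, -0.422]
ft_force: [-0.0, -0.4, 0.6]
grip_width: 0.0361
```

Call:
{"name": "drive_tool", "arguments": {
  "plan": [
    [0, 0, 0, 0, 0, 0, 22],
    [0, 0, 0, 0, 0, 0, 20],
    [0, 0, 0, 0, 0, 0, 20],
    [0, 0, 0, 0, 0, 0, 20]
  ],
  "newtons": 10
}}

```text
time: 7.65
position: [0.5762, -0.0825, 0.1043]
tool_rot: [0.421, -0.567, 0.568, -0.422]
ft_force: [1.5, -0.3, 4.6]
grip_width: 0.0239
```

Call:
{"name": "drive_tool", "arguments": {
  "plan": [
    [-0.2, 0, -4.5, 0, 4, 0, 20],
    [-0.6, 0, -9, 0, 8, 0, 20],
    [-1.4, 0, -13.5, 0, 12, 0, 20],
    [-2.5, 0, -17.9, 0, 16, 0, 20],
    [-3.9, 0, -22.2, 0, 20, 0, 20],
    [-5.6, 0, -26.4, 0, 24, 0, 20],
    [-7.6, 0, -30.5, 0, 28, 0, 20],
    [-9.9, 0, -34.4, 0, 32, 0, 20],
    [-11.1, 0, -36.3, 0, 34, 0, 20],
    [-11.1, 0, -36.3, 0, 34, 0, 20]
  ],
  "newtons": 20
}}

```text
time: 8.65
position: [0.5441, -0.0613, 0.1042]
tool_rot: [0.237, -0.666, 0.666, -0.238]
ft_force: [-1.4, -0.3, 6.1]
grip_width: 0.0235
```

```bash
cat > st.py <<'E'
from h import *
A=np.array([.594,-.021])
def st():
    f=[];
    for i in range(3):
        camera("top"); o=get_obs(); f.append(o["ft_force"])
    p=o["position"][:2]-A; ph=np.degrees(np.arctan2(p[1],p[0]))%360
    u=p/np.linalg.norm(p); t=np.array([u[1],-u[0]]); F=np.mean(f,0)
    print("ang",ph,"turned",253.6-ph,"r",np.linalg.norm(p),"tang N (wheel on tool)",F[:2]@t,"rad",F[:2]@u,"fz",F[2],o["grip_width"],o["q"][5],o["position"])
E
python3 -c "
from st import *
st()
for c in ('top','side'):
  for t in ('jaw_back','stop_face'):
    z=.071 if t[0]=='j' else .066
    print(c,t,[(round(d['conf'],2),at(c,d['location'],z).round(4)) for d in mark_of(c,t)] if not camera(c) is None else 0)
"
```

```text
ang 218.88025683780046 turned 34.719743162199535 r 0.06412664678632586 tang N (wheel on tool) 0.2523690131779496 rad 0.1468773908755015 fz 6.911392270698325 0.0234568155206035 0.5695457652383483 [ 0.54408    -0.06125197  0.10424426]
top jaw_back [(0.77, array([ 0.6018, -0.1606,  0.071 ]))]
top stop_face []
side jaw_back [(0.68, array([ 0.5977, -0.1575,  0.071 ]))]
side stop_face [(0.61, array([ 0.6058, -0.162 ,  0.066 ])), (0.16, array([0.7069, 0.0459, 0.066 ]))]
```

Call:
{"name": "drive_tool", "arguments": {
  "plan": [
    [-0.1, -0.5, -3.4, 0, 3, 0, 20],
    [-0.4, -1, -6.8, 0, 6, 0, 20],
    [-0.6, -1, -9, 0, 8, 0, 20],
    [-0.7, -1, -10.2, 0, 9, 0, 20],
    [-0.7, -1, -10.2, 0, 9, 0, 20]
  ]
}}

```text
time: 9.7
position: [0.5382, -0.0529, 0.1043]
tool_rot: [0.184, -0.683, 0.683, -0.184]
ft_force: [0.9, -0.4, -1.4]
grip_width: 0.0233
```

```bash
python3 -c "
from st import *
st()
cv2.imwrite('pics/e.png',np.hstack([cv2.resize(camera(c)[150:270,300:460],(400,300),interpolation=3) if c=='side' else cv2.resize(camera(c)[190:310,340:500],(400,300),interpolation=3) for c in ('side','top')]))
"
```

```text
ang 209.7009250441858 turned 43.8990749558142 r 0.06428068430701804 tang N (wheel on tool) -1.0662804066543965 rad -1.0629503895700234 fz -2.230777447621753 0.02358580760158237 0.738387977049945 [ 0.53816429 -0.05284932  0.10434586]
```

View pics/e.png

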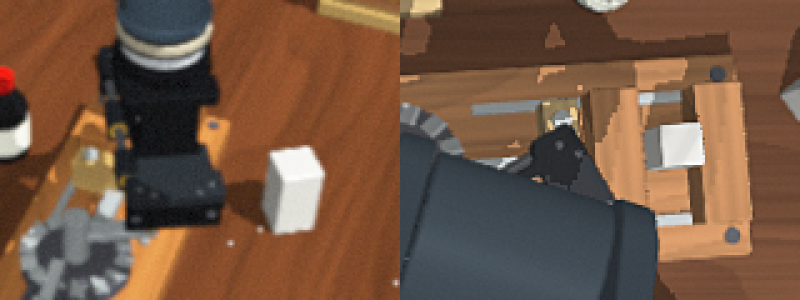

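The top view shows the stop's edge at about (578,115) and the jaw's edge at about (592,115), so some mm of gap remain. The stone is upright at (683,145). I continue winding in small steps.

Call:
{"name": "drive_tool", "arguments": {
  "plan": [
    [0, 0, -2.3, 0, 2, 0, 20],
    [-0.2, 0, -4.5, 0, 4, 0, 20],
    [-0.4, 0, -6.8, 0, 6, 0, 20],
    [-0.6, 0, -9, 0, 8, 0, 20],
    [-0.6, 0, -9, 0, 8, 0, 20]
  ]
}}

```text
time: 10.45
position: [0.5339, -0.0444, 0.1043]
tool_rot: [-0.136, 0.694, -0.694, 0.136]
ft_force: [2.1, -0.1, -4.0]
grip_width: 0.0235
```

```bash
python3 -c "
from st import *
st()"
```

```text
ang 201.31399338447093 turned 52.28600661552906 r 0.06444743032815715 tang N (wheel on tool) -0.13663042068023065 rad -2.8316720861544336 fz -3.662597209172025 0.023422492609191273 0.8903947159522654 [ 0.53396061 -0.04442527  0.10434667]
```

Call:
{"name": "drive_tool", "arguments": {
  "plan": [
    [0, 0, -1.1, 0, 1, 0, 20],
    [0, 0.3, -2.3, 0, 2, 0, 20],
    [-0.1, 0.3, -3.4, 0, 3, 0, 20],
    [-0.2, 0.3, -4.5, 0, 4, 0, 20],
    [-0.3, 0.3, -5.7, 0, 5, 0, 20]
  ]
}}

```text
time: 11.1
position: [0.5321, -0.0393, 0.1043]
tool_rot: [0.105, -0.699, 0.699, -0.105]
ft_force: [1.9, -0.7, -3.3]
grip_width: 0.0234
```

```bash
python3 -c "
from st import *
st()"
```

```text
ang 196.33271701493788 turned 57.26728298506211 r 0.06454941113079218 tang N (wheel on tool) -1.2068774845878663 rad -2.5759262371588445 fz -2.7886269947540954 0.023297813681008254 0.9874698738485639 [ 0.53205549 -0.03915225  0.1043395 ]
```

```bash
python3 -c "
from st import *
a=cv2.imread('pics/top0.png')[225:295,385:435]; b=camera('top')[225:295,385:435]
cv2.imwrite('pics/f.png',np.hstack([cv2.resize(v,(400,560),interpolation=0) for v in (a,b)]))
o=get_calibration('top')['origin']; print(1e3/(500/(o[2]-.07)),'mm/px')
"
```

```text
1.7442601022649924 mm/px
```

View pics/f.png

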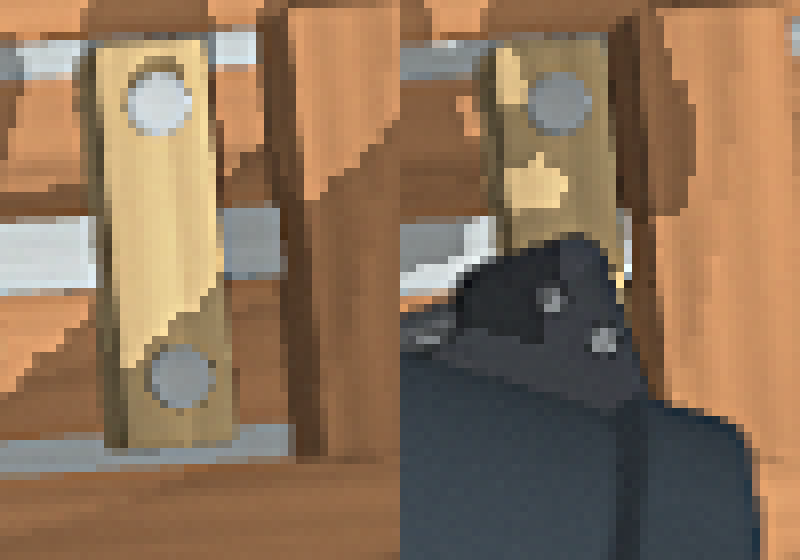

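Left (start): stop edge at about (211,100) and jaw edge at about (290,100), a gap of about 16 mm. Right (now): about 4–5 mm is left. I expect contact at roughly 75–82° of turn.

Call:
{"name": "drive_tool", "arguments": {
  "plan": [
    [0, 0.3, -1.1, 0, 1, 0, 20],
    [0, 0.3, -2.3, 0, 2, 0, 20],
    [-0.1, 0.3, -3.4, 0, 3, 0, 20],
    [-0.2, 0.3, -4.5, 0, 4, 0, 20],
    [-0.3, 0.3, -5.7, 0, 5, 0, 20],
    [-0.4, 0.3, -6.8, 0, 6, 0, 20],
    [-0.4, 0.3, -6.8, 0, 6, 0, 20]
  ]
}}

```text
time: 12.0
position: [0.5303, -0.0325, 0.1042]
tool_rot: [-0.069, 0.704, -0.704, 0.069]
ft_force: [-0.1, -1.2, 6.1]
grip_width: 0.0232
```

```bash
python3 -c "
from st import *
st()"
```

```text
ang 190.24371300749198 turned 63.35628699250802 r 0.06472192285857185 tang N (wheel on tool) -1.1835521669734503 rad 0.18316613948124155 fz 5.165687878088501 0.02334140023320701 1.1034599383588664 [ 0.53030973 -0.03250986  0.1042438 ]
```

Call:
{"name": "drive_tool", "arguments": {
  "plan": [
    [0, -0.4, 0, 0, 0, 0, 50],
    [0, -0.4, 0, 0, 0, 0, 50],
    [0, -0.4, 0, 0, 0, 0, 50],
    [0, -0.4, 0, 0, -8, 0, 50],
    [0, -0.4, 0, 0, -16, 0, 50],
    [0, -0.4, 0, 0, -24, 0, 50],
    [0, -0.4, 0, 0, -32, 0, 50],
    [0, -0.4, 0, 0, -40, 0, 50],
    [0, -0.4, 0, 0, -48, 0, 50],
    [0, -0.4, 0, 0, -56, 0, 50]
  ]
}}

```text
time: 13.15
position: [0.5299, -0.0324, 0.1039]
tool_rot: [-0.393, 0.588, -0.587, 0.393]
ft_force: [-0.2, -0.2, -0.2]
grip_width: 0.0502
```

Call:
{"name": "drive_tool", "arguments": {
  "plan": [
    [0, 0, 0, 0, -8, 0, 50],
    [0, 0, 0, 0, -16, 0, 50],
    [0, 0, 0, 0, -24, 0, 50],
    [0, 0, 0, 0, -32, 0, 50],
    [0, 0, 0, 0, -34, 0, 50],
    [0, 0, 0, 0, -34, 0, 20],
    [0, 0, 0, 0, -34, 0, 20],
    [0, 0, 0, 0, -34, 0, 20],
    [0, 0, 0, 0, -34, 0, 20],
    [0, 0, 0, 0, -34, 0, 20]
  ],
  "newtons": 5
}}

```text
time: 14.15
position: [0.5313, -0.0325, 0.1044]
tool_rot: [-0.546, 0.449, -0.449, 0.547]
ft_force: [2.3, 0.7, -2.0]
grip_width: 0.0236
```

```bash
python3 -c "
from st import *
st(); print(R.from_quat(get_obs()['tool_rot']).as_matrix().round(3))"
```

```text
ang 190.46876409509952 turned 63.13123590490048 r 0.06375787619674306 tang N (wheel on tool) 0.7398674129961829 rad -2.500184801165882 fz -2.2311006724980493 0.023691608333455134 -0.4674482458525301 [ 0.53130343 -0.03258477  0.10438997]
[[ 0.194  0.002  0.981]
 [-0.981  0.     0.194]
 [ 0.    -1.     0.002]]
```

Call:
{"name": "drive_tool", "arguments": {
  "plan": [
    [-1.1, 0, 0, 0, 1, 0, 20],
    [-2.3, 0, 0, 0, 2, 0, 20],
    [-3.4, 0, 0.1, 0, 3, 0, 20],
    [-4.5, 0, 0.2, 0, 4, 0, 20]
  ]
}}

```text
time: 14.7
position: [0.5306, -0.0287, 0.1044]
tool_rot: [-0.53, 0.467, -0.469, 0.53]
ft_force: [4.1, -2.0, -4.2]
grip_width: 0.0237
```

```bash
python3 -c "
from st import *
st()"
```

```text
ang 186.72255257141688 turned 66.87744742858311 r 0.06386438584257399 tang N (wheel on tool) -2.5089622527621724 rad -4.4780963799142235 fz -4.374076088056987 0.02358154950619556 -0.3891493586194725 [ 0.5305747  -0.02847607  0.10442766]
```

Call:
{"name": "drive_tool", "arguments": {
  "plan": [
    [-1.1, 0.2, 0.2, 0, 1, 0, 20],
    [-2.3, 0.2, 0.4, 0, 2, 0, 20],
    [-3.4, 0.2, 0.5, 0, 3, 0, 20],
    [-3.4, 0.2, 0.5, 0, 3, 0, 20]
  ]
}}

```text
time: 15.25
position: [0.5301, -0.0248, 0.1044]
tool_rot: [-0.518, 0.481, -0.482, 0.518]
ft_force: [4.3, -2.1, -0.7]
grip_width: 0.0238
```

```bash
python3 -c "
from st import *
st()"
```

```text
ang 183.44126290911618 turned 70.15873709088382 r 0.06396084044762379 tang N (wheel on tool) -2.69669302394691 rad -3.9038666749911717 fz -0.9681640235839399 0.024348008561279933 -0.3309588254476818 [ 0.53015449 -0.02483927  0.10437299]
```

Call:
{"name": "drive_tool", "arguments": {
  "plan": [
    [-1.1, 0.1, 0.2, 0, 1, 0, 20],
    [-2.3, 0.1, 0.4, 0, 2, 0, 20],
    [-3.4, 0.1, 0.5, 0, 3, 0, 20],
    [-3.4, 0.1, 0.5, 0, 3, 0, 20]
  ]
}}

```text
time: 15.8
position: [0.5299, -0.0212, 0.1043]
tool_rot: [0.505, -0.495, 0.495, -0.505]
ft_force: [2.3, -2.6, 3.5]
grip_width: 0.0238
```

```bash
python3 -c "
from st import *
st()
a=camera('top')[225:295,375:425]; b=camera('side')[190:260,310:360]
cv2.imwrite('pics/g.png',np.hstack([cv2.resize(v,(400,560),interpolation=3) for v in (a,b)]))
"
```

```text
ang 180.16153836467564 turned 73.43846163532436 r 0.06407491724076689 tang N (wheel on tool) -2.5713307968713752 rad -2.2742686153892806 fz 4.476217811194747 0.02352042246084086 -0.272131937497372 [ 0.52992534 -0.02118065  0.10428684]
```

View pics/g.png

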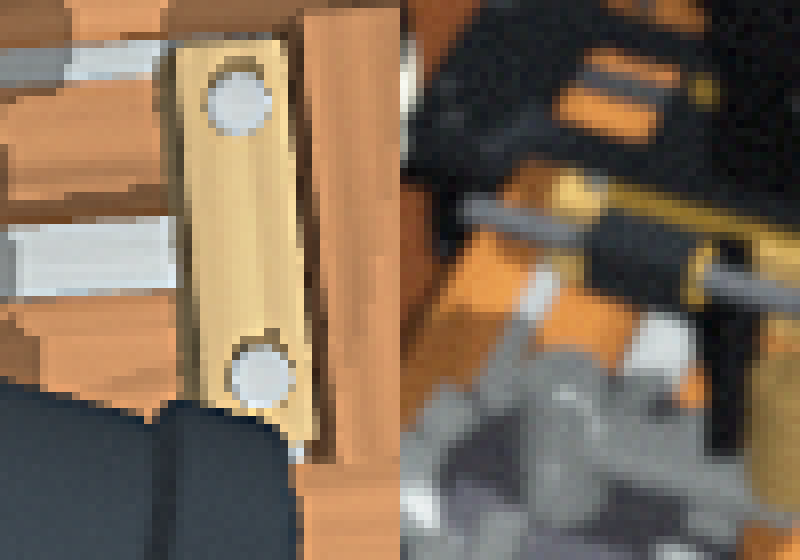

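The gap is now down to about 14 crop px at 8×, roughly 2 mm after parallax. I go on in smaller steps.

Call:
{"name": "drive_tool", "arguments": {
  "plan": [
    [-0.8, -0.2, 0.1, 0, 1, 0, 20],
    [-1.5, -0.2, 0.3, 0, 1, 0, 20],
    [-2.3, -0.2, 0.3, 0, 2, 0, 20],
    [-2.3, -0.2, 0.3, 0, 2, 0, 20]
  ]
}}

```text
time: 16.45
position: [0.5299, -0.0188, 0.1042]
tool_rot: [-0.497, 0.504, -0.503, 0.496]
ft_force: [0.8, -3.2, 4.9]
grip_width: 0.024
```

Call:
{"name": "drive_tool", "arguments": {
  "plan": [
    [-0.6, 0, 0.1, 0, 0.5, 0, 20],
    [-1.1, 0, 0.2, 0, 1, 0, 20],
    [-1.1, 0, 0.2, 0, 1, 0, 20]
  ]
}}

```text
time: 16.75
position: [0.5299, -0.0176, 0.1042]
tool_rot: [-0.492, 0.508, -0.507, 0.492]
ft_force: [0.7, -2.5, 5.6]
grip_width: 0.0238
```

Call:
{"name": "drive_tool", "arguments": {
  "plan": [
    [-0.6, 0, 0.1, 0, 0.5, 0, 20],
    [-1.1, 0, 0.2, 0, 1, 0, 20],
    [-1.1, 0, 0.2, 0, 1, 0, 20]
  ]
}}

```text
time: 17.05
position: [0.53, -0.0165, 0.1042]
tool_rot: [-0.488, 0.513, -0.512, 0.487]
ft_force: [0.2, -2.5, 5.3]
grip_width: 0.0239
```

Call:
{"name": "drive_tool", "arguments": {
  "plan": [
    [-0.6, -0.3, 0, 0, 0.5, 0, 20],
    [-1.1, -0.3, 0, 0, 1, 0, 20],
    [-1.1, -0.3, 0, 0, 1, 0, 20]
  ]
}}

```text
time: 17.35
position: [0.53, -0.0154, 0.1043]
tool_rot: [-0.483, 0.517, -0.516, 0.483]
ft_force: [-1.1, -2.4, 4.7]
grip_width: 0.024
```

Call:
{"name": "drive_tool", "arguments": {
  "plan": [
    [-0.6, 0, 0.1, 0, 0.5, 0, 20],
    [-1.1, 0, 0.1, 0, 1, 0, 20],
    [-1.1, 0, 0.1, 0, 1, 0, 20]
  ]
}}

```text
time: 17.65
position: [0.5301, -0.0143, 0.1043]
tool_rot: [-0.479, 0.521, -0.52, 0.478]
ft_force: [-0.9, -1.6, 3.0]
grip_width: 0.0235
```

Call:
{"name": "drive_tool", "arguments": {
  "plan": [
    [-0.6, 0, 0.1, 0, 0.5, 0, 20],
    [-1.1, 0, 0.1, 0, 1, 0, 20],
    [-1.1, 0, 0.1, 0, 1, 0, 20]
  ]
}}

```text
time: 17.95
position: [0.5302, -0.0132, 0.1043]
tool_rot: [-0.474, 0.525, -0.524, 0.474]
ft_force: [-2.2, -1.3, 2.5]
grip_width: 0.0237
```

Call:
{"name": "drive_tool", "arguments": {
  "plan": [
    [-0.6, 0, -0.1, 0, 0.5, 0, 20],
    [-1.1, 0, -0.1, 0, 1, 0, 20],
    [-1.1, 0, -0.1, 0, 1, 0, 20]
  ]
}}

```text
time: 18.25
position: [0.5304, -0.0122, 0.1043]
tool_rot: [-0.47, 0.529, -0.528, 0.469]
ft_force: [-2.7, -1.7, 2.5]
grip_width: 0.0237
```

Call:
{"name": "drive_tool", "arguments": {
  "plan": [
    [-0.6, 0, 0, 0, 0.5, 0, 20],
    [-1.1, 0, 0, 0, 1, 0, 20],
    [-1.1, 0, 0, 0, 1, 0, 20]
  ]
}}

```text
time: 18.55
position: [0.5305, -0.011, 0.1043]
tool_rot: [-0.465, 0.533, -0.532, 0.464]
ft_force: [-3.8, -1.4, 2.1]
grip_width: 0.0236
```

```bash
python3 -c "
from st import *
st()
a=camera('top')[225:295,375:425]; b=camera('side')[190:260,310:360]
cv2.imwrite('pics/i.png',np.hstack([cv2.resize(v,(400,560),interpolation=3) for v in (a,b)]))
"
```

```text
ang 171.09680405249767 turned 82.50319594750232 r 0.06425207618997604 tang N (wheel on tool) -1.6851873678676828 rad 4.778529880818747 fz 2.3667912431779734 0.023954683878476223 -0.09580651692582685 [ 0.53052208 -0.011056    0.10431833]
```

View pics/i.png

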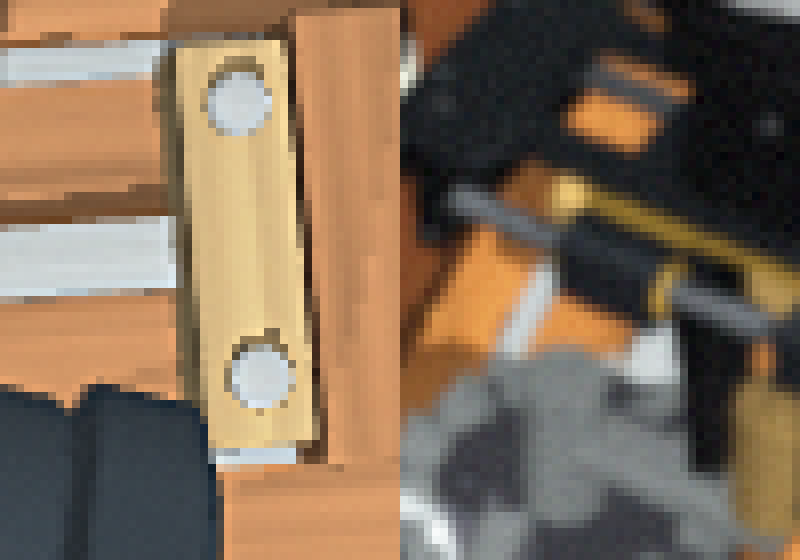

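The gap is nearly closed: stop edge (296,130), jaw edge about (300,130), so 1 mm or less. I take finer steps with a force reading after each.

Call:
{"name": "drive_tool", "arguments": {
  "plan": [
    [-0.4, 0, -0.3, 0, 0.5, 0, 20],
    [-0.8, 0, -0.4, 0, 0.7, 0, 20],
    [-0.8, 0, -0.4, 0, 0.7, 0, 20]
  ]
}}

```text
time: 19.1
position: [0.5306, -0.0103, 0.1043]
tool_rot: [-0.462, 0.536, -0.535, 0.461]
ft_force: [-4.2, -1.2, 0.2]
grip_width: 0.0236
```

Call:
{"name": "drive_tool", "arguments": {
  "plan": [
    [-0.4, 0, 0, 0, 0.5, 0, 20],
    [-0.8, 0, 0, 0, 0.7, 0, 20],
    [-0.8, 0, 0, 0, 0.7, 0, 20]
  ]
}}

```text
time: 19.4
position: [0.5307, -0.0096, 0.1043]
tool_rot: [-0.459, 0.539, -0.538, 0.458]
ft_force: [-5.5, -1.6, 1.1]
grip_width: 0.0234
```

Call:
{"name": "drive_tool", "arguments": {
  "plan": [
    [-0.4, 0, 0, 0, 0.5, 0, 20],
    [-0.8, 0, 0, 0, 0.7, 0, 20],
    [-0.8, 0, 0, 0, 0.7, 0, 20]
  ]
}}

```text
time: 19.7
position: [0.5308, -0.0088, 0.1043]
tool_rot: [-0.455, 0.542, -0.541, 0.455]
ft_force: [-4.1, -1.2, 1.3]
grip_width: 0.0239
```

Call:
{"name": "drive_tool", "arguments": {
  "plan": [
    [-0.4, 0, -0.3, 0, 0.5, 0, 20],
    [-0.8, 0, -0.4, 0, 0.7, 0, 20],
    [-0.8, 0, -0.4, 0, 0.7, 0, 20]
  ]
}}

```text
time: 20.0
position: [0.5309, -0.0085, 0.1043]
tool_rot: [0.452, -0.544, 0.544, -0.452]
ft_force: [-4.7, -2.2, 0.7]
grip_width: 0.024
```

Call:
{"name": "drive_tool", "arguments": {
  "plan": [
    [-0.4, 0, 0, 0, 0.5, 0, 20],
    [-0.8, 0, 0, 0, 0.7, 0, 20],
    [-0.8, 0, 0, 0, 0.7, 0, 20]
  ]
}}

```text
time: 20.3
position: [0.531, -0.0082, 0.1043]
tool_rot: [0.449, -0.546, 0.547, -0.448]
ft_force: [-5.1, -3.5, -0.0]
grip_width: 0.0239
```

```bash
python3 -c "
from st import *
st()"
```

```text
ang 168.51915223489834 turned 85.08084776510165 r 0.06434425194274751 tang N (wheel on tool) -5.4914497409299114 rad 3.850999735095345 fz -0.006102784871992155 0.02361026674592981 -0.026947824068761953 [ 0.53094319 -0.0081929   0.10434343]
```

The motion stalls while the tangential force rises to 5.5 N, so contact has begun. I add a little more.

Call:
{"name": "drive_tool", "arguments": {
  "plan": [
    [-0.3, 0, 0, 0, 0, 0, 20],
    [-0.6, 0, 0, 0, 0, 0, 20],
    [-0.6, 0, 0, 0, 0, 0, 20]
  ]
}}

```text
time: 20.75
position: [0.531, -0.008, 0.1043]
tool_rot: [0.449, -0.546, 0.547, -0.448]
ft_force: [-5.1, -6.7, 0.5]
grip_width: 0.0239
```

```bash
python3 -c "
from st import *
st()"
```

```text
ang 168.3531293591706 turned 85.2468706408294 r 0.06433967466788909 tang N (wheel on tool) -7.008274369489884 rad 4.361578901174387 fz -0.00768210400366454 0.02362509726471761 -0.025743943901929734 [ 0.53098505 -0.00801116  0.10432988]
```

Call:
{"name": "drive_tool", "arguments": {
  "plan": [
    [-0.3, 0, 0, 0, 0, 0, 20],
    [-0.5, 0, 0, 0, 0, 0, 20],
    [-0.5, 0, 0, 0, 0, 0, 20],
    [-0.5, 0, 0, 0, 0, 0, 20]
  ]
}}

```text
time: 21.3
position: [0.5311, -0.0076, 0.1044]
tool_rot: [0.449, -0.546, 0.547, -0.448]
ft_force: [-5.3, -6.0, -0.2]
grip_width: 0.024
```

```bash
python3 -c "
from st import *
st()"
```

```text
ang 167.97833839563478 turned 85.62166160436522 r 0.06434912849196335 tang N (wheel on tool) -7.328472226388852 rad 4.234206335597499 fz 0.2515185360898016 0.023841166991472016 -0.024787460148779583 [ 0.53106212 -0.00759727  0.10434133]
```

The force has levelled off at about 7 N, so the pads are slipping at 5 N grip. I raise the grip slightly and push to about 9 N.

Call:
{"name": "drive_tool", "arguments": {
  "plan": [
    [0, 0, 0, 0, 0, 0, 20],
    [0, 0, 0, 0, 0, 0, 20],
    [-0.3, 0, 0, 0, 0, 0, 20],
    [-0.5, 0, 0, 0, 0, 0, 20],
    [-0.5, 0, 0, 0, 0, 0, 20]
  ],
  "newtons": 7
}}

```text
time: 21.95
position: [0.5311, -0.0075, 0.1044]
tool_rot: [0.45, -0.546, 0.547, -0.448]
ft_force: [-5.6, -7.7, 0.7]
grip_width: 0.0237
```

```bash
python3 -c "
from st import *
st()"
```

```text
ang 167.8796595495767 turned 85.7203404504233 r 0.06435725889531538 tang N (wheel on tool) -8.733483773326087 rad 4.353509731750137 fz 0.031628198493345853 0.023875311312083237 -0.023752930646664262 [ 0.53107734 -0.00748718  0.10434885]
```

Snug at about 8.7 N. I open the fingers and lift away.

Call:
{"name": "drive_tool", "arguments": {
  "plan": [
    [0, 0, 0, 0, 0, 0, 48],
    [0, 0, 0, 0, 0, 0, 48],
    [0, 0, 0, 0, 0, 0, 48],
    [0, 0, 0, 0, 0, 0, 48],
    [0, -10, 0, 0, 0, 0, 48],
    [0, -40, 0, 0, 0, 0, 48],
    [0, -80, 0, 0, 0, 0, 48],
    [0, -120, 0, 0, 0, 0, 48]
  ]
}}

```text
time: 22.9
position: [0.5314, -0.0055, 0.2263]
tool_rot: [-0.448, 0.547, -0.547, 0.448]
ft_force: [0.4, -0.5, -0.2]
grip_width: 0.0479
```

Call:
{"name": "drive_tool", "arguments": {
  "plan": [
    [0, -20, -40, 0, 0, 0, 48],
    [0, -20, -80, 0, 0, 0, 48],
    [0, -20, -110, 0, 0, 0, 48],
    [0, -20, -110, 0, 0, 0, 48],
    [0, -20, -110, 0, 0, 0, 48]
  ]
}}

```text
time: 23.4
position: [0.4241, 0.0159, 0.2456]
tool_rot: [0.448, -0.546, 0.548, -0.449]
ft_force: [-0.2, -0.5, -0.8]
grip_width: 0.0484
```

```bash
python3 -c "
from st import *
o=get_obs(); print(o['position'],o['ft_force'],o['time'])
a=camera('top')[185:305,240:480]; b=camera('side')[170:320,260:460]
cv2.imwrite('pics/j.png',np.vstack([cv2.resize(a,(600,300),interpolation=3),cv2.resize(b,(400,300),interpolation=3).__class__(0) if 0 else cv2.copyMakeBorder(cv2.resize(b,(400,300),interpolation=3),0,0,0,200,0)]))
print(mark_of('side','pawl_pad'),mark_of('top','knob_centre'))
"
```

```text
[0.42410767 0.01587402 0.24559142] [-0.23398772 -0.5075253  -0.76157324] 23.4
[{'location': [308.7, 293.9], 'conf': 0.7}, {'location': [329.5, 269.3], 'conf': 0.28}, {'location': [348.2, 212.4], 'conf': 0.27}] [{'location': [333.1, 295.9], 'conf': 0.64}, {'location': [329.1, 185.0], 'conf': 0.51}, {'location': [417.0, 177.4], 'conf': 0.36}]
```

View pics/j.png

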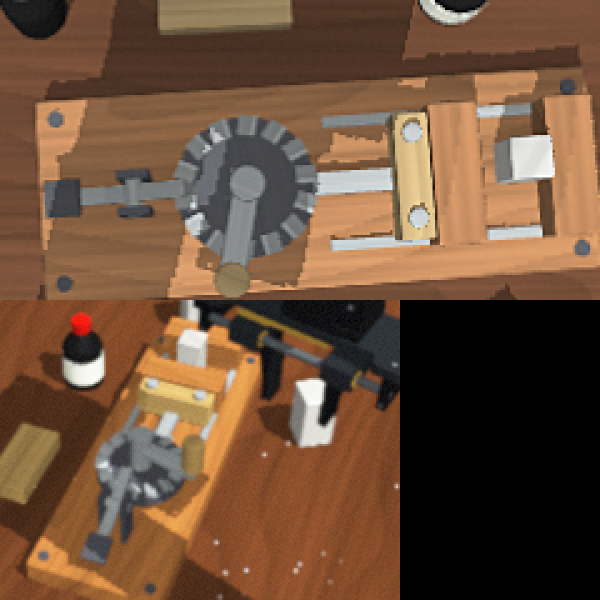

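The jaw touches the stop (seam at about (430,150) in the top view). The stone stands at (527,157), the pawl is still tilted with its pad at side pixel (308.7,293.9), and the arm is clear.

```bash
python3 -c "
from rig import *
print(hand_in())"
```

```text
the job is handed in; nothing more can be done
None
```

The clamp is released and the job is handed in; no verdict came back.

- **Pawl:** I pressed the thumb pad down about 18 mm with roughly 4 N, which lifts the nose by about 0.34 rad. It stayed there. In the last side picture the pad is still 8 pixels lower than at the start.
- **Winding:** I gripped the knob and wound it about 85° clockwise (1.49 rad). Near the end I used a light grip and small steps with force checks.
- **Contact:** The tangential force at the knob rose from about 2.5 N to 7 N, where the pads began to slip. I raised the grip slightly and stopped at 8.7 N, inside the 6–10 N snug range. The jaw-to-stop force could not be measured directly. I estimate about 30 N from the knob force.
- **Last checks:** In the final pictures the jaw is against the stop, the stone stands upright between the jaws and the arm touches nothing. The glue bottle and the offcut looked undisturbed, but I did not measure them or the ink bottle again at the end.
- **Disagreement:** Early estimates of the jaw-to-stop gap at the start ranged from about 13 mm (my first picture reading) to 20–23 mm (the networks). A closer picture gave about 16 mm, and the turn at contact works out to about 18 mm. I therefore relied on force rather than pictures to find the stop.

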